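# Load the spice drawer, shut it and knock its lock pins home

## Task

Open the drawer of the low drawer unit, stand all the small spice tins upright in it, and push it fully shut. Then take the upright wooden mallet and knock both steel lock pins on top of the unit fully home, each with a quick blow of the mallet and never with the gripper or anything else, and stand the mallet back on its round cork mat with its whole face on the mat. Leave all the other goods where they stand.

Things in the scene. Friction and masses are not known exactly. Their poses are not given: they have to be found in the camera images.
- drawer_floor (a point): Centre of the drawer's inner floor (18 mm above the table), moving with the drawer; x points into the unit (it opens along -x), y left, z up. The drawer is a wooden tray, inside 170 mm along x by 262 mm along y; its 6 mm walls rise 42 mm above the floor. Fully open, its foremost 150 mm lie clear of the unit and are loaded from above.
- drawer_front (a point): Middle of the top edge of the drawer's white front panel (85 mm above the table), axes as drawer_floor, 92 mm in front of it. The panel is 14 mm thick along x (this point is midway) and 296 mm wide. It can be pinched from above across its thickness while ajar, or pushed on its outer face. The thin bar handle is only for looks.
- drawer (a joint): How far the drawer is pulled out, m: 0 shut, 0.150 fully open; it starts a little ajar (0.05 to 0.09). It slides with 2 N of friction and some damping and stays where it is left.
- unit: Low drawer unit on the table: white sides, wooden top, 220 mm deep (x), 300 mm wide (y), 105 mm high; it does not move. Origin: centre of its underside; x points away from the drawer's front, y left. Front face at x = -110 mm. Two lock pins stand on its top, 75 mm behind the front face, 100 mm left (+y) and right of the middle.
- pin_left_head (a point): Centre of the flat top of the left lock pin's steel head (24 mm wide, 10 mm thick); 141 mm above the table when up, 119 mm when driven home. Below it on the unit's top is a dark collar, 32 mm wide and 4 mm high.
- pin_right_head (a point): The same for the right lock pin.
- pin_left (a joint): How far the left pin is down, m: 0 up, 0.022 fully home (its stop; the head is then just above its collar). Starts at 0 to 0.004. It is sprung but tight: it takes about 9 N to start it and 13 N at the bottom, and it stays where it is driven.
- pin_right (a joint): The same for the right pin.
- mallet: Upright wooden pounding mallet, about 0.42 kg: a round head, 64 mm wide and 38 mm high with a flat striking face below, and a straight round handle, 26 mm wide, rising from the head's middle to 130 mm. It stands on its face. Origin: centre of the striking face; z up the handle.
- mat: Round cork mat, 140 mm wide, 5 mm thick, fixed to the table: the mallet's place. Origin: centre of its underside.
- tin1: Small steel spice tin with a paper label, 54 mm wide, 50 mm tall, about 0.12 kg. Origin: centre of its underside; z up. Three or all of the four tins are there (None when absent).
- tin2: Small steel spice tin with a paper label, 54 mm wide, 50 mm tall, about 0.12 kg. Origin: centre of its underside; z up. Three or all of the four tins are there (None when absent).
- tin3: Small steel spice tin with a paper label, 54 mm wide, 50 mm tall, about 0.12 kg. Origin: centre of its underside; z up. Three or all of the four tins are there (None when absent).
- tin4: Small steel spice tin with a paper label, 54 mm wide, 50 mm tall, about 0.12 kg. Origin: centre of its underside; z up. Three or all of the four tins are there (None when absent).
- soup1: Bystander, to be left alone: food can, 74 wide, 105 tall (mm). Origin: centre of its underside.
- soup2: Bystander, to be left alone: food can, 74 wide, 105 tall (mm). Origin: centre of its underside.
- fish1: Bystander, to be left alone: flat food can, 86 wide, 35 tall (mm). Origin: centre of its underside.
- fish2: Bystander, to be left alone: flat food can, 86 wide, 35 tall (mm). Origin: centre of its underside.
- bottle: Bystander, to be left alone: amber glass bottle, 70 wide, 200 tall (mm). Origin: centre of its underside.
- pasta: Bystander, to be left alone: cardboard packet, 50 x 110 x 180 tall (mm). Origin: centre of its underside.
- jar: Bystander, to be left alone: big glass jar, 80 wide, 130 tall (mm). Origin: centre of its underside.
Things that resemble listed ones, but are neither listed nor needed, are in the scene too. What is meant by the mallet is not turquoise, and is the larger of those in its own colour.

How it is judged:
By the outcome, as a careful person would: the job done as asked, in the order asked, and still so for the second after the job is handed in, with the robot touching nothing.
Of tin1, tin2, tin3, tin4 only 3 to 4 are there at a start; the rules pass over those that are not, and their reading is None.
At some moment in a run one of tin1, tin2, tin3, tin4, mallet may be knocked a few centimetres aside while the robot is not near it.
It also fails if it takes over 208 s, if anything falls off the work surface, if the arm or the gripper's body presses on something with over 40 N, if the wrist force passes 120 N, or if a joint passes its speed limit or range.

## Robot

A 6-joint arm with a two-finger parallel gripper is mounted at the origin on the work surface. World frame = base frame: x ahead of the robot, y to its left, z up, the work surface at z = 0. Lengths are in m, angles in rad, forces in N, time in s.
With the tool pointing down it reaches from about 0.2 to 0.875 m from the base axis. Payload 3.4 kg.
Tool frame: the origin (TCP) lies between the finger pads; the fingertips stand 25 mm ahead of it and the grasp point (between the pads) lies 6 mm ahead of it (r.nose_length is the z of the fingertips in the tool frame, in m); z points along the fingers, y is the line along which they close (so a half turn about z gives the same grasp; the last joint's range is limited). The gripper opens to 94 mm and grips with 3 to 60 N. Pads are 16 mm wide; open, the fingers measure 119 mm over their backs; the gripper's body (75 mm by 177 mm) begins 78 mm behind the grasp point.
Start: joints at [1.061, 0.276, 1.505, -0, 1.361, -0.121], TCP at [0.218, 0.532, 0.23] pointing down, gripper open.
Joint ranges: [-2.89, 2.89], [-0.75, 2.08], [0.22, 2.7], [-1.18, 4.32], [0.11, 2.71], [-2.7, 2.7]. Speed limits (rad/s): [2.57, 2.57, 3.14, 3.14, 3.14, 3.14].

## Interface

Orientations are given as a unit quaternion [w, x, y, z].
In Python, from plant import r, gripper_to, inverse_kinematics, vision, models, telemetry gives the robot as it stands. Calls block until the motion is done:
- r.move_to(position, orientation): joint-space move of the TCP to a pose.
- r.move_l(position, rot=None, vel=0.15, guard=None): straight line of the TCP; rot=None keeps the orientation; vel is the mean speed in m/s. With guard (N) it stops when the force on the tool has changed by that much, and returns True; else False.
- r.movej(angles): joint-space move.
- gripper_to(opening, f_grip=None): finger opening in m; f_grip is the grip in N (None keeps the last); returns when the fingers have stopped.
- r.hold(seconds).
- inverse_kinematics(position, orientation): joint angles nearest the present ones, or None.
- vision.snapshot(name): name is "scene" or "top"; returns the picture (384x512x3 uint8, red, green, blue); there is no depth.
- vision.get_calibration(name): a dict with "fx", "fy", "cx", "cy" (pixels), "position" and "orientation" of the camera in the world. Camera axes: x right, y down, z forward; pixel columns grow to the right and rows downward; lengths in m; the calibration is good to about 2 mm. A picture is of the moment at which its call begins. get_calibration takes no time and is no camera call.
A pose or a line that the arm cannot do raises r.PlanningError and nothing moves.
- r.sign_off(): hands the job in; it is judged then, once.
Trained networks look in the newest picture that a camera, given by its name, has taken for a name from the list of things; names that differ only in an ending like _2 or _b are one class to them, and where a whole thing is asked for, a point or a joint stands for the part that bears it (a point fixed in the world has none). Each returns a list of dicts, best first, with "score" (0 to 1); they miss things now and then, are a little off and sometimes report something else, mostly with a low value. They report only what shows in the picture. A call takes as long as a camera call. They do not tell look-alikes from the thing itself.
- models.boxes_of(thing, camera): "at" ([x, y, z] in m, in world coordinates, good to about 4 mm: the middle of the surface that is visible of it).
- models.regions_of(thing, camera): "pixels" (384x512 bool, what is visible of it).
- models.mark_of(thing, camera): "at" ([x, y, z] in m, in world coordinates, good to about 4 mm: a listed point, or the origin of a listed thing).
Readings, each from a call of its own:
- telemetry.current_t(): time.
- telemetry.current_joints(): joint angles.
- telemetry.current_dq(): joint speeds.
- telemetry.current_joint_efforts(): joint torques, N m.
- telemetry.current_ee_pos(): TCP position.
- telemetry.current_tool_rot(): TCP orientation.
- telemetry.current_wrist_force(): force on the tool from outside, world axes, zero at the start.
- telemetry.current_torque(): the same for the moment, N m.
- telemetry.current_opening(): finger opening in m.
- telemetry.current_finger_force(): force on a finger pad.
Only numpy, scipy, OpenCV 4.12 (cv2) and the standard library are available. Lean on these libraries where they do the work, as an engineer would, in place of code of your own. Each camera call takes 0.05 s, during which the arm holds its last target. There are 200 camera calls.

## Working session

There is one attempt and no reset: what is moved stays moved. The work goes in short steps, each a Python script; the robot and the scene stay as the last script left them, time stands still between calls to the robot, and variables do not carry over. Pictures are saved under pics/ and viewed, at most 14 in all, crops included, and the job is handed in when it is done.

```bash
ls; mkdir -p pics; python3 - <<'E'
from plant import r, vision, models, telemetry
import cv2,numpy as np
for n in ("scene","top"):
    im=vision.snapshot(n); cv2.imwrite(f"pics/{n}0.png",cv2.resize(im[:,:,::-1],(800,600)))
    c=vision.get_calibration(n); print(n,{k:np.round(v,3) for k,v in c.items()})
for t in ["drawer_floor","drawer_front","unit","pin_left_head","mallet","mat","tin1","soup1","fish1","bottle","pasta","jar"]:
    for n in ("scene","top"):
        print(t,n,[(round(d["score"],2),np.round(d["at"],3).tolist()) for d in models.mark_of(t,n)])
print(telemetry.current_t())
E
```

```text
pics
scene {'fx': np.float64(357.536), 'fy': np.float64(357.536), 'cx': np.float64(252.994), 'cy': np.float64(187.246), 'position': array([0.789, 0.485, 1.044]), 'orientation': array([-0.066,  0.226,  0.936, -0.263])}
top {'fx': np.float64(378.474), 'fy': np.float64(378.474), 'cx': np.float64(255.873), 'cy': np.float64(195.791), 'position': array([ 0.394, -0.031,  1.51 ]), 'orientation': array([ 0.039, -0.704,  0.709, -0.027])}
drawer_floor scene [(0.7, [0.609, -0.002, 0.017]), (0.67, [0.66, 0.095, 0.14])]
drawer_floor top [(0.91, [0.608, -0.0, 0.018])]
drawer_front scene [(0.78, [0.509, -0.003, 0.089])]
drawer_front top [(0.73, [0.514, -0.0, 0.082])]
unit scene [(0.8, [0.692, -0.001, 0.001])]
unit top [(0.9, [0.695, -0.006, -0.0])]
pin_left_head scene [(0.61, [0.662, 0.095, 0.14])]
pin_left_head top [(0.4, [0.661, 0.099, 0.14]), (0.19, [0.513, 0.291, 0.003])]
mallet scene [(0.88, [0.608, -0.338, -0.003]), (0.85, [0.469, -0.336, 0.004]), (0.57, [0.511, -0.224, 0.002])]
mallet top [(0.71, [0.507, -0.222, -0.004]), (0.64, [0.605, -0.332, -0.001]), (0.51, [0.468, -0.341, 0.01])]
mat sce
[... 155 characters left out ...]
 (0.55, [0.51, 0.293, 0.003])]
tin1 top [(0.49, [0.516, 0.294, 0.001]), (0.48, [0.403, 0.292, -0.001]), (0.47, [0.626, 0.309, 0.002]), (0.29, [0.618, -0.449, 0.002])]
soup1 scene [(0.94, [0.404, 0.483, 0.0]), (0.94, [0.56, -0.517, -0.004])]
soup1 top [(0.73, [0.555, -0.521, -0.0]), (0.55, [0.402, 0.482, 0.002])]
fish1 scene [(0.84, [0.355, 0.182, -0.002]), (0.6, [0.353, -0.197, -0.001])]
fish1 top [(0.68, [0.354, 0.177, 0.002]), (0.61, [0.353, -0.198, -0.002])]
bottle scene [(0.93, [0.612, -0.45, 0.003])]
bottle top [(0.61, [0.616, -0.45, -0.002])]
pasta scene [(0.75, [0.586, 0.483, 0.005])]
pasta top []
jar scene [(0.82, [0.355, -0.529, 0.001])]
jar top [(0.79, [0.352, -0.532, -0.002])]
1.3
```

View pics/scene0.png

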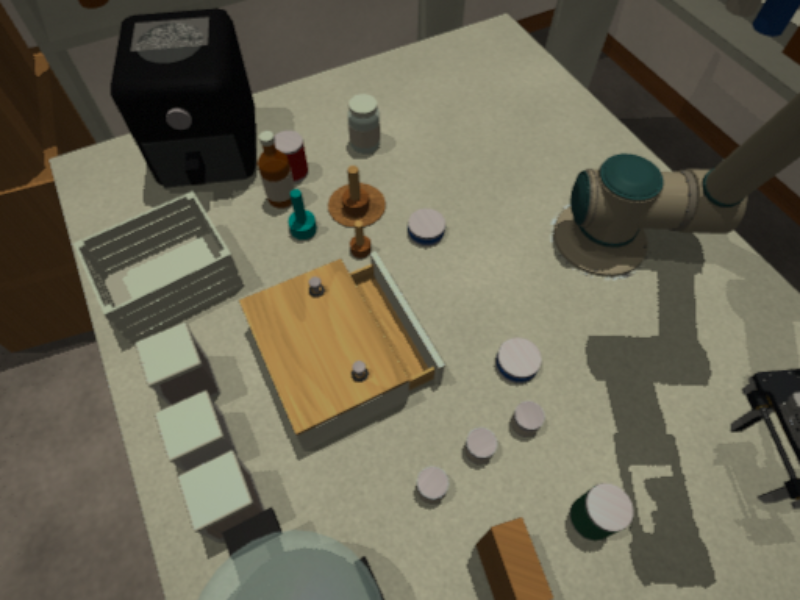

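View pics/top0.png

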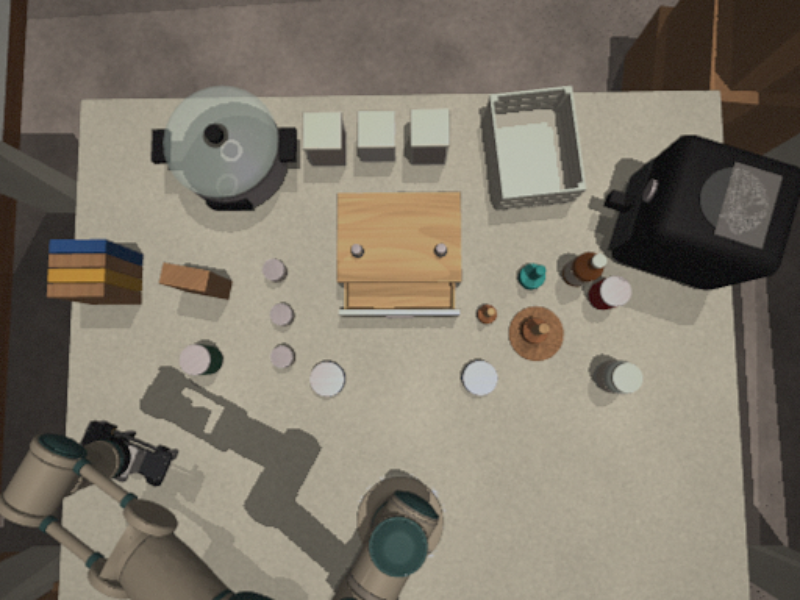

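Both views show the mallet candidates (scene 800x600 pixels): the big brown mallet on the cork mat at (355,195), a small brown one at (360,240) and a turquoise one at (300,215). I choose the one on the mat, since it is brown and the larger of the two. The three tins are at (529,418), (481,443) and (432,484); the flat cans at (427,226) and (518,358) are fish cans. The drawer is ajar, and the pins are at (316,287) and (360,371).

```bash
cat > h.py <<'E'
from plant import r, gripper_to, inverse_kinematics, vision, models, telemetry
import cv2, numpy as np
from scipy.spatial.transform import Rotation as R
def rot(q): return R.from_quat([q[1],q[2],q[3],q[0]])
def p2w(cam,u,v,z):
    c=vision.get_calibration(cam)
    d=rot(c["orientation"]).apply([(u-c["cx"])/c["fx"],(v-c["cy"])/c["fy"],1]); p=np.array(c["position"])
    return p+d*(z-p[2])/d[2]
def w2p(cam,P):
    c=vision.get_calibration(cam); q=rot(c["orientation"]).inv().apply(np.array(P)-c["position"])
    return np.array([c["fx"]*q[0]/q[2]+c["cx"],c["fy"]*q[1]/q[2]+c["cy"]])
def down(yaw):  # tool down, closing line (tool y) at world angle yaw+90deg (yaw=0: closes along y)
    m=np.array([[np.cos(yaw),np.sin(yaw),0],[np.sin(yaw),-np.cos(yaw),0],[0,0,-1]]).T
    q=R.from_matrix(m.T if abs(np.linalg.det(m)-1)>1e-6 else m).as_quat(); return [q[3],q[0],q[1],q[2]]
def crop(cam,P,hw,name,z=8):
    im=vision.snapshot(cam); u,v=w2p(cam,P).astype(int)
    a=im[max(v-hw,0):v+hw,max(u-hw,0):u+hw,::-1]
    cv2.imwrite(f"pics/{name}.png",cv2.resize(a,None,fx=z,fy=z,interpolation=cv2.INTER_CUBIC)); print("crop org",max(u-hw,0),max(v-hw,0))
def marks(t,cams=("scene","top"),mn=.3,snap=True):
    o=[]
    for c in cams:
        if snap: vision.snapshot(c)
        o+=[(c,round(d["score"],2),np.round(d["at"],3).tolist()) for d in models.mark_of(t,c) if d["score"]>=mn]
    return o
E
python3 - <<'E'
from h import *
for t in ["pin_left_head","pin_right_head"]:
  for c in ("scene","top"):
    vision.snapshot(c) 
    for d in models.regions_of(t,c):
        ys,xs=np.nonzero(d["pixels"]); print(t,c,round(d["score"],2),len(xs),xs.mean().round(1),ys.mean().round(1),p2w(c,xs.mean(),ys.mean(),.135).round(3))
print(marks("pin_right_head",snap=False,mn=.1))
for d in models.regions_of("drawer_front","top")[:2]:
    cnt=max(cv2.findContours(d["pixels"].astype(np.uint8),0,2)[0],key=cv2.contourArea); print("drawer",d["score"],[p2w("top",*p,.085).round(3).tolist() for p in cv2.boxPoints(cv2.minAreaRect(cnt))])
for d in models.regions_of("unit","top")[:1]:
    cnt=max(cv2.findContours(d["pixels"].astype(np.uint8),0,2)[0],key=cv2.contourArea); print("unit",d["score"],[p2w("top",*p,.105).round(3).tolist() for p in cv2.boxPoints(cv2.minAreaRect(cnt))])
print(marks("mat",mn=.1,snap=False))
crop("scene",[.52,-.29,.03],50,"crop1")
print(rot(down(0)).as_matrix().round(2).tolist(),rot(telemetry.current_tool_rot()).as_matrix().round(2).tolist())
E
```

```text
pin_left_head scene 0.42 71 228.3 235.4 [0.662 0.099 0.135]
pin_left_head top 0.73 167 180.1 200.7 [0.506 0.27  0.135]
pin_right_head scene 0.63 646 232.2 79.1 [ 0.385 -0.455  0.135]
[('scene', 0.39, [0.661, -0.105, 0.138]), ('scene', 0.28, [0.352, -0.2, -0.002]), ('top', 0.43, [0.656, -0.104, 0.14]), ('top', 0.36, [0.461, -0.348, -0.0]), ('top', 0.17, [0.618, -0.45, 0.002])]
drawer 0.79 [[0.5, 0.141, 0.085], [0.588, 0.141, 0.085], [0.586, -0.152, 0.085], [0.498, -0.15, 0.085]]
unit 0.97 [[0.808, 0.151, 0.105], [0.805, -0.153, 0.105], [0.497, -0.149, 0.105], [0.499, 0.149, 0.105]]
[('scene', 0.61, [0.461, -0.347, -0.001]), ('top', 0.96, [0.461, -0.35, 0.002]), ('top', 0.36, [0.466, -0.342, 0.008])]
crop org 169 91
[[1.0, 0.0, 0.0], [0.0, -1.0, 0.0], [0.0, 0.0, -1.0]] [[-0.93, 0.38, 0.0], [0.38, 0.93, 0.0], [-0.0, 0.0, -1.0]]
```

View pics/crop1.png

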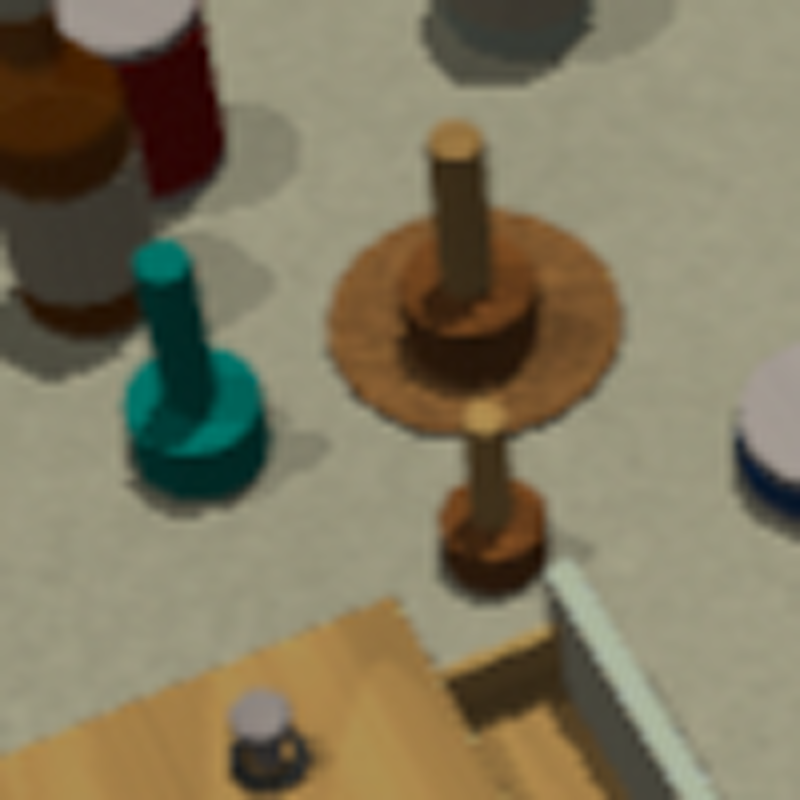

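The crop confirms it: large brown mallet on the cork mat at crop (465,260), with the smaller brown one at (490,540) and the turquoise one at (190,420). Next I'll open the drawer.

```bash
python3 - <<'E'
from h import *
yaw=-.008; ux=np.array([np.cos(yaw),np.sin(yaw),0]); uy=np.array([-np.sin(yaw),np.cos(yaw),0])
P=np.array([.512,-.002,0])+.08*uy
for s in (1,-1):
    q=down(yaw+s*np.pi/2); j=inverse_kinematics(list(P+[0,0,.2]),q); print(s,None if j is None else np.round(j,2))
    if j is not None and abs(j[5])<1.9: break
gripper_to(.045,25)
r.move_to(list(P+[0,0,.19]),q)
print(r.move_l(list(P+[0,0,.079]),vel=.12,guard=8),telemetry.current_ee_pos())
gripper_to(0,25); print(telemetry.current_opening(),telemetry.current_finger_force())
T=P+[0,0,.079]-.092*ux
print(r.move_l(list(T),vel=.07,guard=18),telemetry.current_ee_pos(),telemetry.current_wrist_force())
gripper_to(.045); r.move_l(list(np.array(telemetry.current_ee_pos())+[0,0,.13]),vel=.2)
print(marks("drawer_floor"),marks("drawer_front",snap=False),marks("tin1",snap=False))
print(telemetry.current_t())
E
```

```text
1 [ 0.02  0.21  1.67 -0.    1.26  0.02]
False [0.51324318 0.07810602 0.07958628]
0.01393220293802221 24.9979305267334
True [0.42685533 0.07817067 0.07919388] [1.10502056 1.08950613 1.67794955]
[('top', 0.84, [0.521, -0.004, 0.014])] [('scene', 0.77, [0.426, -0.007, 0.087]), ('top', 0.8, [0.427, 0.0, 0.085])] [('scene', 0.95, [0.408, 0.286, -0.0]), ('scene', 0.94, [0.627, 0.315, -0.002]), ('scene', 0.78, [0.512, 0.292, 0.003]), ('top', 0.7, [0.406, 0.289, -0.001]), ('top', 0.61, [0.514, 0.29, -0.0]), ('top', 0.57, [0.627, 0.311, -0.001])]
9.6083
```

```bash
cat >> h.py <<'E'
def tins():
    pts=[]
    for c in ("scene","top"):
        vision.snapshot(c)
        pts+=[(np.array(d["at"][:2]),d["score"]) for d in models.mark_of("tin1",c) if d["score"]>.25 and abs(d["at"][2])<.015]
    out=[]
    for p,s in pts:
        if p[1]<.2: continue
        for o in out:
            if np.linalg.norm(o[0]-p)<.03: o.append(p); break
        else: out.append([p])
    return [np.mean(o,0) for o in out]
def put_tin(slot_y,yaw=-.008):
    ts=tins(); print("tins",[t.round(3).tolist() for t in ts])
    t=max(ts,key=lambda p:p[0]); q=down(yaw+np.pi/2)
    gripper_to(.09,20)
    r.move_to([*t,.16],q)
    if r.move_l([*t,.032],vel=.12,guard=8): print("bump",telemetry.current_ee_pos())
    gripper_to(.03,20); print("grip",telemetry.current_opening(),telemetry.current_finger_force())
    r.move_l([*t,.2],vel=.25)
    s=[.491-yaw*0, -.003+slot_y]
    r.move_to([*s,.2],q)
    print(r.move_l([*s,.075],vel=.2), r.move_l([*s,.047],vel=.05,guard=5),telemetry.current_ee_pos())
    gripper_to(.07); r.move_l([*s,.2],vel=.25); print(telemetry.current_t())
E
python3 - <<'E'
from h import *
put_tin(-.078)
crop("scene",[.5,0,.05],75,"t1",5)
E
```

```text
tins [[0.625, 0.314], [0.405, 0.289], [0.513, 0.292]]
grip 0.053606576757624196 20.00015437602997
False True [ 0.49082464 -0.08098044  0.04939817]
18.5833
crop org 187 124
```

View pics/t1.png

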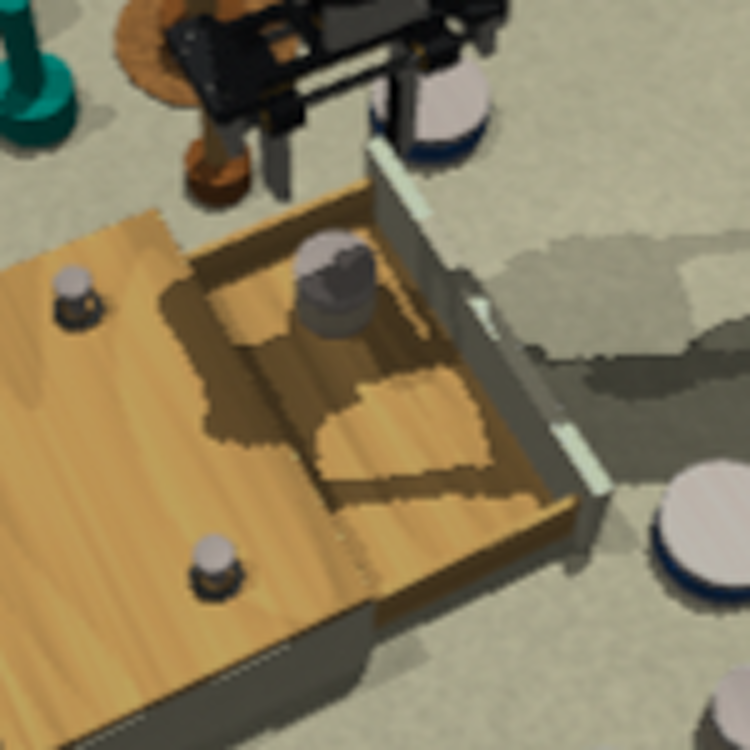

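The first tin stands upright in the drawer at crop (335,290). Two remain.

```bash
python3 - <<'E'
from h import *
put_tin(0)
put_tin(.078)
r.move_to([.33,0,.26],down(0))
for c in ("scene","top"):
    im=vision.snapshot(c); cv2.imwrite(f"pics/{c}2.png",cv2.resize(im[:,:,::-1],(800,600)))
print(marks("mallet",snap=False),marks("tin1",snap=False,mn=.2),telemetry.current_t())
E
```

```text
tins [[0.404, 0.288], [0.515, 0.291]]
grip 0.05365032532614108 20.000162422657013
False True [ 0.49086619 -0.00303992  0.0493757 ]
27.1
tins [[0.405, 0.288]]
grip 0.05379155242830687 20.000245571136475
False True [0.4908668  0.07490405 0.04943056]
35.1167
[('scene', 0.6, [0.605, -0.338, -0.001]), ('scene', 0.56, [0.467, -0.34, 0.004]), ('top', 0.69, [0.467, -0.34, 0.01]), ('top', 0.68, [0.695, -0.009, -0.0]), ('top', 0.66, [0.508, -0.223, 0.0]), ('top', 0.49, [0.607, -0.336, -0.004])] [('scene', 0.82, [0.49, -0.083, 0.016]), ('scene', 0.77, [0.492, -0.033, 0.021]), ('scene', 0.59, [0.488, 0.074, 0.015]), ('top', 0.72, [0.488, -0.088, 0.018]), ('top', 0.68, [0.489, 0.076, 0.018]), ('top', 0.57, [0.493, -0.032, 0.023])] 36.6333
```

View pics/scene2.png

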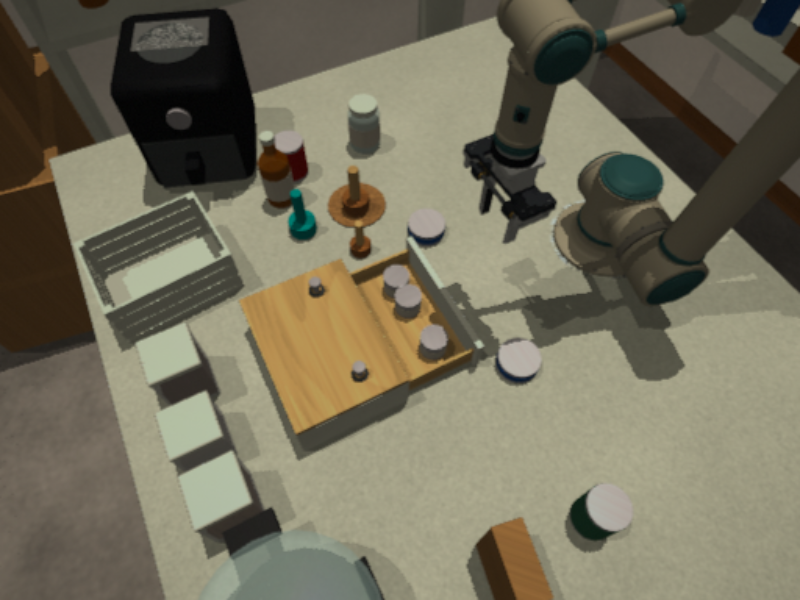

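All three tins stand upright in the drawer (scene px (397,280), (407,300), (433,341)). The middle one has shifted sideways but is still upright. Now I'll push the drawer shut.

```bash
python3 - <<'E'
from h import *
q=down(-.008); gripper_to(0,20)
r.move_to([.375,.07,.15],q); r.move_l([.375,.07,.068],vel=.12)
print(r.move_l([.60,.068,.068],vel=.06,guard=20),telemetry.current_ee_pos(),telemetry.current_wrist_force())
r.move_l(list(np.array(telemetry.current_ee_pos())-[.05,0,0]),vel=.12)
p=telemetry.current_ee_pos(); r.move_l([p[0],p[1],.2],vel=.2)
r.move_to([.35,-.05,.26],q)
print(marks("drawer_front"),marks("unit",snap=False),marks("mallet",snap=False,mn=.2),marks("mat",snap=False),marks("pin_left_head",snap=False,mn=.1),marks("pin_right_head",snap=False,mn=.1),telemetry.current_t())
crop("top",[.6,-.1,.05],75,"shut",5)
E
```

```text
True [0.55989477 0.06833551 0.06735012] [0.93387659 0.13908736 0.29438602]
[('scene', 0.63, [0.356, -0.53, 0.001]), ('scene', 0.53, [0.575, -0.008, 0.09]), ('top', 0.8, [0.576, 0.002, 0.083]), ('top', 0.66, [0.462, -0.351, -0.0])] [('scene', 0.86, [0.692, -0.002, 0.001]), ('scene', 0.38, [0.354, -0.531, -0.001]), ('top', 0.93, [0.694, -0.005, 0.003])] [('scene', 0.94, [0.468, -0.343, 0.007]), ('scene', 0.71, [0.609, -0.333, -0.001]), ('scene', 0.58, [0.509, -0.218, 0.004]), ('top', 0.8, [0.608, -0.332, -0.002]), ('top', 0.78, [0.468, -0.341, 0.009]), ('top', 0.68, [0.503, -0.222, -0.001]), ('top', 0.25, [0.554, -0.521, -0.003])] [('scene', 0.61, [0.46, -0.348, -0.002])] [('scene', 0.55, [0.659, 0.095, 0.14]), ('top', 0.55, [0.661, 0.097, 0.144])] [('scene', 0.51, [0.656, -0.104, 0.136]), ('top', 0.45, [0.656, -0.103, 0.136])] 44.8333
crop org 204 102
```

View pics/shut.png

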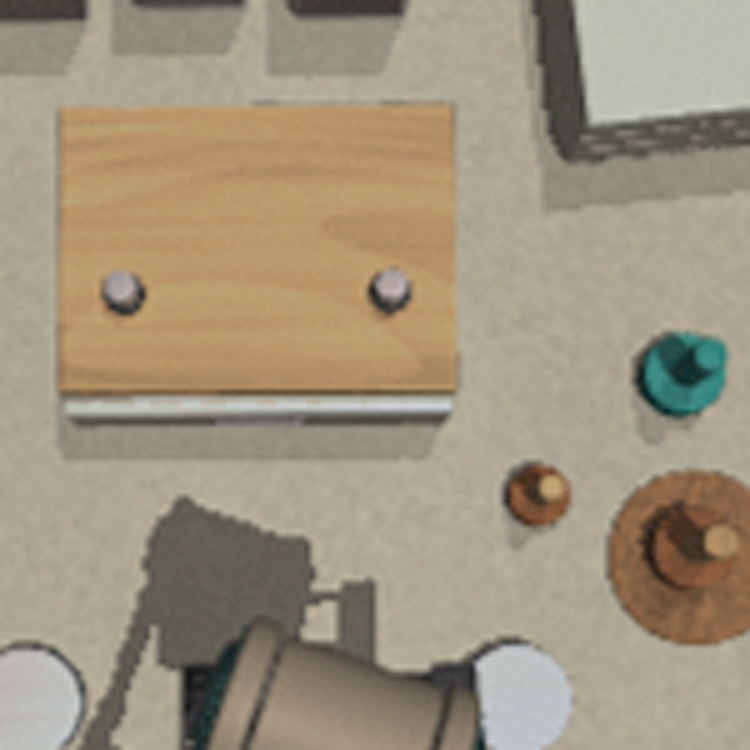

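The drawer front is at x=0.576, so it is shut. The top crop shows the panel flush at (260,405), pins at (122,290) and (391,287), and the mallet on its mat at (700,545). Next I'll grip the mallet and strike the right pin.

```bash
cat >> h.py <<'E'
def strike(x,y,off,q):
    home=.119+off
    r.move_to([x,y,home+.08],q); r.hold(.3)
    try: g=r.move_l([x,y,home-.002],vel=.35,guard=70)
    except r.PlanningError as e: print(e); g=r.move_l([x,y,home-.002],vel=.25,guard=70)
    z=telemetry.current_ee_pos()[2]; f=telemetry.current_wrist_force()
    r.move_l([x,y,home+.08],vel=.2)
    print("strike guard",g,"face z",z-off,np.round(f,1),telemetry.current_t())
E
python3 - <<'E'
from h import *
q=down(0); m=[.468,-.341]
gripper_to(.07,60)
r.move_to([*m,.25],q)
print(r.move_l([*m,.105],vel=.15,guard=6))
gripper_to(.005,60); print(telemetry.current_opening(),telemetry.current_finger_force())
off=telemetry.current_ee_pos()[2]-.005; open("off","w").write(str(off)); print(off)
r.move_l([*m,.315],vel=.15); print(telemetry.current_opening(),telemetry.current_wrist_force())
strike(.657,-.104,off,q)
r.move_l([.5,-.2,.32],vel=.25)
print(marks("pin_right_head",mn=.1),marks("pin_left_head",snap=False,mn=.1))
crop("scene",[.64,-.05,.1],60,"strike1",6)
E
```

```text
False
0.025439906077074106 59.98617768287659
0.09983552109962976
0.02564491002397217 [ 0.19251106 -0.74549497 -4.1993605 ]
strike guard False face z 0.11671546579198225 [ 0.5 -0.1 -4.3] 53.0583
[('scene', 0.43, [0.657, -0.106, 0.115]), ('top', 0.58, [0.656, -0.102, 0.12]), ('top', 0.17, [0.617, -0.449, 0.0])] [('scene', 0.37, [0.656, 0.095, 0.14]), ('top', 0.44, [0.663, 0.098, 0.143])]
crop org 154 136
```

View pics/strike1.png

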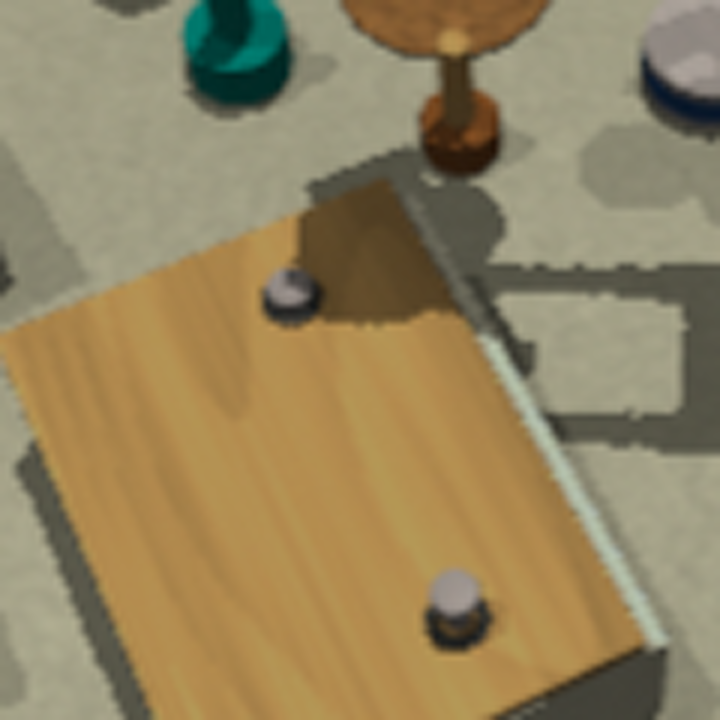

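The right pin head (crop (291,288)) now sits on its collar; the left one at (455,595) is still up. The mallet may have slipped about 2 mm up in the grip, so I'll lower the aim by that much, strike the left pin, then give the right one a confirming blow.

```bash
python3 - <<'E'
from h import *
q=down(0); off=float(open("off").read())-.0023
strike(.661,.097,off,q)
r.move_l([.657,-.104,.31],vel=.25)
strike(.657,-.104,off,q)
r.move_l([.5,-.2,.32],vel=.25)
print(marks("pin_right_head",mn=.1),marks("pin_left_head",snap=False,mn=.1),telemetry.current_opening())
crop("scene",[.64,-.05,.1],60,"strike2",6)
E
```

```text
strike guard False face z 0.116499662198326 [ 0.3  0.2 -4. ] 56.8167
strike guard False face z 0.11655950549675531 [ 0.6  0.  -3.8] 59.2667
[('scene', 0.4, [0.658, -0.105, 0.119]), ('top', 0.51, [0.658, -0.103, 0.121]), ('top', 0.3, [0.556, -0.518, -0.002])] [('scene', 0.39, [0.661, 0.094, 0.123]), ('top', 0.42, [0.664, 0.099, 0.125])] 0.025153734174934765
crop org 154 136
```

View pics/strike2.png

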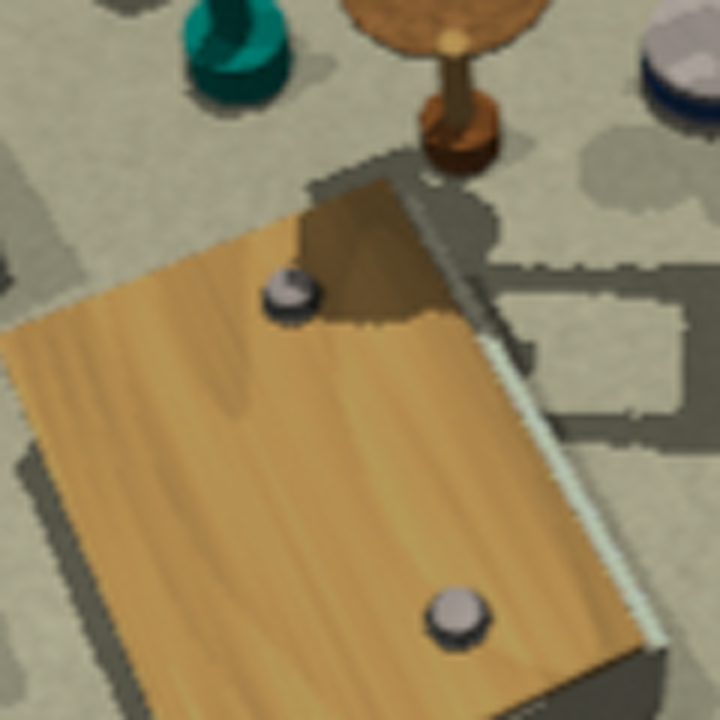

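Both heads now sit on their collars (crop (291,288) and (457,610)). I'll find the true face height by touching the mallet down on its mat, which shows how deep the blows went.

```bash
python3 - <<'E'
from h import *
off=float(open("off").read())
r.move_l([.461,-.348,.315],vel=.25); r.move_l([.461,-.348,.125],vel=.15); r.hold(.3)
print(r.move_l([.461,-.348,.09],vel=.01,guard=3),telemetry.current_ee_pos(),telemetry.current_wrist_force())
t=telemetry.current_ee_pos()[2]-.005; print("slip",off-t,"last face z", .11656+off-.0023-t)
E
```

```text
True [ 0.46107525 -0.34803242  0.09485295] [0.52003538 0.77227364 6.32333507]
slip 0.009982570255224602 last face z 0.1242425702552246
```

The mallet slipped up about 10 mm over the blows, so I can't trust their depth. I'll regrip it on the mat, then touch each pin lightly with the face (well below the 9 N needed to start a pin) to measure its height, and re-strike only if needed.

```bash
cat >> h.py <<'E'
def touch(x,y,off,q):
    r.move_to([x,y,.119+off+.025],q); r.move_l([x,y,.119+off+.008],vel=.05); r.hold(.4)
    g=r.move_l([x,y,.119+off-.003],vel=.005,guard=2); z=telemetry.current_ee_pos()[2]-off
    f=telemetry.current_wrist_force()[2]; r.move_l([x,y,.119+off+.08],vel=.15); print("touch",g,round(z,4),round(f,1)); return z
E
python3 - <<'E'
from h import *
q=down(0)
gripper_to(.045,60); r.move_l([.461,-.348,.106],vel=.05); gripper_to(.005,60)
off=telemetry.current_ee_pos()[2]-.005; open("off","w").write(str(off)); print(off,telemetry.current_opening())
r.move_l([.461,-.348,.315],vel=.2)
print(touch(.657,-.104,off,q)); print(touch(.661,.097,off,q),telemetry.current_t())
E
```

```text
0.10082013202781157 0.025360090217492588
touch True 0.1189 5.1
0.11892382015402955
touch True 0.1189 5.7
0.11893745588598967 76.3917
```

Both pins measure 118.9 mm, so they are fully home. Now I'll stand the mallet back on its mat.

```bash
python3 - <<'E'
from h import *
r.move_l([.461,-.348,.315],vel=.25); r.move_l([.461,-.348,.122],vel=.15); r.hold(.3)
print(r.move_l([.461,-.348,.098],vel=.01,guard=3),telemetry.current_ee_pos())
gripper_to(.06); r.move_l([.461,-.348,.27],vel=.12)
r.move_to([.3,.0,.3],down(0)); r.hold(.5)
for c in ("scene","top"):
    im=vision.snapshot(c); cv2.imwrite(f"pics/{c}3.png",cv2.resize(im[:,:,::-1],(800,600)))
print(marks("mallet",snap=False),marks("mat",snap=False,mn=.2),marks("drawer_front",snap=False),telemetry.current_t())
E
```

```text
True [ 0.46094916 -0.34805324  0.105812  ]
[('scene', 0.97, [0.606, -0.336, 0.0]), ('scene', 0.87, [0.467, -0.349, 0.003]), ('scene', 0.67, [0.511, -0.222, -0.001]), ('top', 0.75, [0.468, -0.348, 0.01]), ('top', 0.61, [0.507, -0.22, -0.004]), ('top', 0.58, [0.605, -0.333, -0.001]), ('top', 0.46, [0.592, 0.49, -0.004])] [('scene', 0.79, [0.461, -0.348, -0.003]), ('top', 0.94, [0.46, -0.349, 0.001]), ('top', 0.3, [0.351, -0.199, -0.004])] [('scene', 0.57, [0.573, -0.003, 0.089]), ('top', 0.97, [0.576, 0.002, 0.086]), ('top', 0.38, [0.697, -0.005, -0.001])] 86.325
```

View pics/scene3.png

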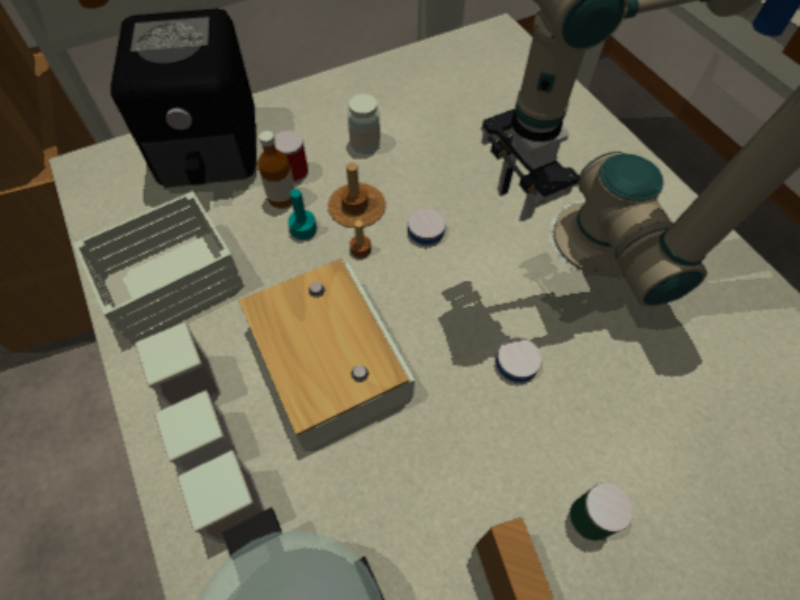

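The mallet stands on its mat at (355,195), 6 mm off its centre. The drawer is shut (panel at (380,325)), the pins are down at (316,289) and (360,373), and the bystanders are undisturbed.

```bash
python3 -c "
from plant import r
print(r.sign_off())"
```

```text
the job is handed in; nothing more can be done
None
```

Job handed in: all three tins present are upright in the shut drawer, both lock pins are fully home by quick mallet blows (the right one took a second, confirming blow), and the mallet stands wholly on its mat.

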